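# Load the crank-out bin of the loading slide

### The arm

A 6-joint arm with a two-finger parallel gripper is mounted at the origin on the work surface. World frame = base frame: x ahead of the robot, y to its left, z up, the work surface at z = 0. Lengths are in m, angles in rad, forces in N, time in s.
With the tool pointing down it reaches from about 0.375 to 0.9 m from the base axis. Payload 3.1 kg.
Tool frame: the origin (TCP) lies at the very end of the fingers, on their centre line; the grasp point (between the pads) lies 19 mm behind it (manip.hold_point_z is the distance from the TCP to the grasp point, in m); y points along the fingers, z is the direction in which the jaws open and shut, and the axes are right-handed (so a half turn about y gives the same grasp; the last joint's range is limited). The gripper opens to 85 mm and grips with 20 to 120 N. Pads are 22 mm wide; open, the fingers measure 114 mm over their backs; the gripper's body (76 mm by 85 mm) begins 54 mm behind the grasp point. The pads swing forward as they close: fully open they stand 13 mm farther back than shut.
Start: joints at [-0.178, 0.527, 1.433, -0, 1.181, -0.178], TCP at [0.625, 0, 0.231] pointing down, gripper open.
Joint ranges: [-3.08, 3.08], [-0.75, 2.2], [0.22, 2.44], [-1.43, 4.57], [0, 2.65], [-2.85, 2.85]. Speed limits (rad/s): [2.79, 2.79, 3.14, 3.14, 3.14, 3.14].

### API

Orientations are given as a unit quaternion [x, y, z, w].
In Python, from station import manip, eyes, workorder gives the robot as it stands. The module is installed in compiled form; this text tells all that it offers.
- The arm moves only by the shell command python3 -m jog 'ROWS' [OPENING] [FORCE]. ROWS is JSON, a list of rows, each a list of 2 entries, a list of its own where there are three numbers: the shift along the tool's x, y, z in cm, then the turn about the tool's y in rad. A call has 1 to 20 rows; each row is the pose to reach, as a shift and turn from the pose commanded when the call began, along the tool's axes at that moment; what a row does not reach only later rows make up. A row lasts 1/12 s, in which the tool goes at most 41.7 mm and 7.16 degrees, less where a joint would pass 70% of its speed; a pose out of reach is approached as far as the arm can. A call with a gripper value outside its range is refused whole. OPENING is the finger opening in cm, from 0 to 8.54, set as the call begins (- or left out, the last holds). The fingers move at their own pace and stop on an object; FORCE is the grip in N (left out, the last holds). Time passes only in rows, so rows that repeat a pose let the fingers close. It gives the time, the measured TCP pose, the force and the opening at its end, in the units of the state.
- manip.sense(): the state, without advancing time (a new reading comes with each control period).
- eyes.snapshot(name): name is "scene" or "side" or "wrist"; returns a dict with "frame" (420x560x3 uint8, red, green, blue), "vfov" (degrees; the focal length in pixels is half the picture's height over the tangent of half this angle, whatever the lens; pixels are square), "cx", "cy" (the principal point, pixels), "rvec" (rotation vector, rad) and "tvec" (3), from world to camera coordinates, as OpenCV has them. Camera axes: x right, y down, z forward; pixel columns grow to the right and rows downward; lengths in m; the calibration is good to about 2 mm. A picture is of the moment at which its call begins. There is no depth.
- workorder.sign_off(): hands the job in, once; it reports no verdict.
The state is a dict: "t": time; "q": joint angles; "qd": joint speeds; "tau": joint torques, N m; "tcp_pos": TCP position; "tool_rot": TCP orientation; "force": force on the tool from outside, world axes, zero at the start; "ft_torque": the same for the moment, N m; "finger_gap": opening from 0.0 (shut) to 1.0 (fully open).
Only numpy, scipy, OpenCV 4.12 (cv2) and the standard library are available. Lean on these libraries where they do the work, as an engineer would, in place of code of your own. Each camera call takes 0.05 s, during which the arm holds its last target. There are 200 camera calls.

### The job

Crank the loading slide's bin all the way out of its blue housing, then get every steel piece into it: tip the tray over the bin so that the stubs slide in, and put in each longer offcut lying about on the bench. Set the tray back down flat on the bench, and with everything in the bin crank it fully home into the housing. Leave the spray can, spanner and grinding disc alone.

Things in the scene. Friction and masses are not known exactly. Their poses are not given: they have to be found in the camera images.
- crank (a joint): Angle (rad) of the hand crank on the housing's roof, upright axis. 0 = bin fully home in the blue housing; grows as it turns anticlockwise seen from above, driving the bin out 140 mm per turn; 9.42 (1.5 turns) = fully out; it stops dead just past either end. Turning takes 2 to 3 N at the handle; it stays where left. At angle a the crank arm points along crank_axis's x turned anticlockwise by a.
- crank_axis (a point): Point on the crank's axis at the height to grip its handle (232 mm above the bench). Its axes are the housing's: x across the bin's travel, away from the robot when the housing stands square; -y is the way the bin comes out. Below it is the slide's blue sheet-steel housing, 250 x 250 mm, roof 158 mm above the bench, fixed, open on the bin's side.
- crank_grip (a point): The crank's handle: a black upright square post, 22 x 22 mm, fixed to the crank arm (it does not spin, so it turns with the crank), 75 mm from the crank's axis. This point is on the post's centre line, 18 mm below its top; the arm's upper face is 47 mm below this point. The post's sides stay square to the crank arm.
- bin_floor (a point): Middle of the inner floor of the bin, a grey open box 210 (x) x 170 (y) mm outside, 202 x 162 mm inside, floor 22 mm above the bench, rim 71 mm above the floor. Slides along its own -y as it comes out. Fully out it is 210 mm from the crank's axis, just clear of the housing, over a 12 mm thick base plate that reaches 25 mm beyond its out end and 20 mm to each side.
- tray: Green-painted sheet-metal hand tray. Origin: middle of its underside; x towards the open nose, z up. Floor 200 (x) x 130 (y) mm, 4 mm thick, slippery: pieces begin to slide at 14 to 20 degrees, so tip it 35 to 50 degrees. Walls 26 mm high at the back and both sides, none at the nose (x = +100 mm). 0.35 kg empty.
- tray_handle (a point): Middle of the tray's fixed handle: a bar along the tray's y above its floor, 138 mm long between two side posts, 16 mm wide (tray x), 24 mm high, its centre 102 mm above the tray's underside and 10 mm behind the tray's middle.
- tray_nose (a point): Middle of the floor's open front edge, at the upper face of the floor: 110 mm ahead of the handle and 98 mm below it.
- stub0_mid (a point): The point at the middle of a small square-tube stub of bare steel: 60 mm long (its own x axis), 30 x 30 mm section, 0.08 kg, no grip of its own, treat as a solid bar. Starts lying on the tray. May be absent.
- stub1_mid (a point): The point at the middle of a small square-tube stub of bare steel: 60 mm long (its own x axis), 30 x 30 mm section, 0.08 kg, no grip of its own, treat as a solid bar. Starts lying on the tray. May be absent.
- stub2_mid (a point): The point at the middle of a small square-tube stub of bare steel: 60 mm long (its own x axis), 30 x 30 mm section, 0.08 kg, no grip of its own, treat as a solid bar. Starts lying on the tray. May be absent.
- stub3_mid (a point): The point at the middle of a small square-tube stub of bare steel: 60 mm long (its own x axis), 30 x 30 mm section, 0.08 kg, no grip of its own, treat as a solid bar. Starts lying on the tray. May be absent.
- offcut0_mid (a point): The point at the middle of a longer rectangular-tube offcut of bare steel: 90 mm long (own x axis), 40 mm wide (own y), 30 mm high (own z), 0.18 kg, treat as a solid bar. Starts lying flat, loose on the bench. May be absent.
- offcut1_mid (a point): The point at the middle of a longer rectangular-tube offcut of bare steel: 90 mm long (own x axis), 40 mm wide (own y), 30 mm high (own z), 0.18 kg, treat as a solid bar. Starts lying flat, loose on the bench. May be absent.
- offcut2_mid (a point): The point at the middle of a longer rectangular-tube offcut of bare steel: 90 mm long (own x axis), 40 mm wide (own y), 30 mm high (own z), 0.18 kg, treat as a solid bar. Starts lying flat, loose on the bench. May be absent.
- spray_can: Bystander: a can 62 mm across, 170 mm high, standing; origin at its foot. Leave alone.
- spanner: Bystander: a 190 mm spanner lying on the bench. Leave alone.
- grinding_disc: Bystander: a dark disc, 110 mm across, 6 mm thick, lying on the bench. Leave alone.
Mind the look-alikes: they are no part of the job. What is shaped like the part that bears stub1_mid but orange is not meant.

How it is judged:
On the way, in this order (a step that is already met when the one before it is completed fails the run):
1. the bin is cranked fully out (crank above 9.12 rad, within 7 mm of its end) (value of joint crank above 9.12 rad), for 0.2 s.
2. the tray is tipped nose over the bin while the bin is fully out (value of joint crank above 9 rad and angle between tray's own z axis and vertical above 0.25 rad and horizontal distance between tray_nose and bin_floor below 0.14 m and height (world z) of tray_nose above 0.05 m), for 0.1 s.
3. the bin is cranked fully home with every piece in it (value of joint crank below 0.3 rad and x of stub0_mid in the frame of bin_floor between -0.103 and 0.103 m and y of stub0_mid in the frame of bin_floor between -0.083 and 0.083 m and z of stub0_mid in the frame of bin_floor between 0 and 0.085 m and x of stub1_mid in the frame of bin_floor between -0.103 and 0.103 m and y of stub1_mid in the frame of bin_floor between -0.083 and 0.083 m and z of stub1_mid in the frame of bin_floor between 0 and 0.085 m and x of stub2_mid in the frame of bin_floor between -0.103 and 0.103 m and y of stub2_mid in the frame of bin_floor between -0.083 and 0.083 m and z of stub2_mid in the frame of bin_floor between 0 and 0.085 m and x of stub3_mid in the frame of bin_floor between -0.103 and 0.103 m and y of stub3_mid in the frame of bin_floor between -0.083 and 0.083 m and z of stub3_mid in the frame of bin_floor between 0 and 0.085 m and x of offcut0_mid in the frame of bin_floor between -0.103 and 0.103 m and y of offcut0_mid in the frame of bin_floor between -0.083 and 0.083 m and z of offcut0_mid in the frame of bin_floor between 0 and 0.085 m and x of offcut1_mid in the frame of bin_floor between -0.103 and 0.103 m and y of offcut1_mid in the frame of bin_floor between -0.083 and 0.083 m and z of offcut1_mid in the frame of bin_floor between 0 and 0.085 m and x of offcut2_mid in the frame of bin_floor between -0.103 and 0.103 m and y of offcut2_mid in the frame of bin_floor between -0.083 and 0.083 m and z of offcut2_mid in the frame of bin_floor between 0 and 0.085 m), for 0.2 s.
At the end, for the whole second after the job is handed in: The crank stands below 0.3 rad (bin within 7 mm of fully home) and still, every stub and offcut present has its middle inside the bin and below its top, and the tray rests flat on the bench (within 8 mm of its height and 0.08 rad of level), at rest (all of step 3 and velocity of joint crank below 0.1 rad/s and height (world z) of tray below 0.008 m and angle between tray's own z axis and vertical below 0.08 rad and linear speed of tray below 0.02 m/s); the robot touches nothing.
It fails at once if the spray can is moved by more than 40 mm (distance of spray_can from where it was at the start of the episode above 0.04 m).
It fails at once if the spanner is moved by more than 40 mm (distance of spanner from where it was at the start of the episode above 0.04 m).
It fails at once if the grinding disc is moved by more than 40 mm (distance of grinding_disc from where it was at the start of the episode above 0.04 m).
Of stub0, stub1, stub2, stub3 only 2 to 4 are there at a start; the rules pass over those that are not, and their reading is None.
Of offcut0, offcut1, offcut2 only 1 to 3 are there at a start; the rules pass over those that are not, and their reading is None.
At some moment in a run one of offcut0, offcut1, offcut2 may be knocked a few centimetres aside while the robot is not near it.
It also fails if it takes over 210 s, if anything falls off the work surface, if the arm or the gripper's body presses on something with over 40 N, if the wrist force passes 120 N, or if a joint passes its speed limit or range.

## Working session

There is one attempt and no reset: what is moved stays moved. The work goes in short steps, Python scripts to look and compute and a shell command to move; the robot and the scene stay as the last step left them, time stands still between calls to the robot, and variables do not carry over. Pictures are saved under pics/ and viewed, about 12 in all and at most 16, crops included, and the job is handed in when it is done.

```bash
mkdir -p pics
cat > h.py <<'E'
import numpy as np, cv2
from station import manip, eyes, workorder
from scipy.spatial.transform import Rotation as R
def snap(cam,name,crop=None,scale=1):
    s=eyes.snapshot(cam); f=s.pop('frame'); np.savez('pics/'+name+'.npz',f=f,**s)
    cv2.imwrite('pics/'+name+'.png',cv2.cvtColor(f,cv2.COLOR_RGB2BGR)); return s
def ld(name): return np.load('pics/'+name+'.npz')
def ray(s,u,v):
    h=420; fl=h/2/np.tan(np.radians(float(s['vfov']))/2)
    Rm=R.from_rotvec(np.ravel(s['rvec'])).as_matrix(); t=np.ravel(s['tvec'])
    d=Rm.T@np.array([(u-s['cx'])/fl,(v-s['cy'])/fl,1]); return -Rm.T@t,d
def px(s,u,v,z):
    o,d=ray(s,u,v); return o+d*(z-o[2])/d[2]
def proj(s,p):
    fl=210/np.tan(np.radians(float(s['vfov']))/2)
    c=R.from_rotvec(np.ravel(s['rvec'])).as_matrix()@np.array(p)+np.ravel(s['tvec'])
    return float(s['cx'])+fl*c[0]/c[2], float(s['cy'])+fl*c[1]/c[2]
def crop(name,x0,y0,x1,y1,k,out):
    f=cv2.cvtColor(ld(name)['f'],cv2.COLOR_RGB2BGR)[y0:y1,x0:x1]
    cv2.imwrite('pics/'+out+'.png',cv2.resize(f,None,fx=k,fy=k,interpolation=cv2.INTER_CUBIC))
def st():
    s=manip.sense(); m=R.from_quat(s['tool_rot']).as_matrix()
    print('t',round(s['t'],2),'tcp',np.round(s['tcp_pos'],4),'q',np.round(s['q'],2),'F',np.round(s['force'],1),'gap',round(s['finger_gap'],3)); print(np.round(m,3))
E
python3 - <<'E'
from h import *
import cv2
a=snap('scene','s0'); b=snap('side','d0'); w=snap('wrist','w0'); st(); print(manip.hold_point_z)
for x in(a,b): print(x['vfov'],x['cx'],x['cy'],ray(x,280,210))
E
```

```text
t 0.15 tcp [6.245e-01 1.000e-04 2.306e-01] q [-0.18  0.53  1.43  0.    1.18 -0.18] F [-0.3  0.2  0.1] gap 1.003
[[-0.    -0.002  1.   ]
 [-1.     0.    -0.   ]
 [-0.    -1.    -0.002]]
0.0187
57.534682873085885 275.42171672891976 215.9255583931328 (array([ 1.34108728, -0.10010463,  0.90273966]), array([-0.73265234,  0.09278091, -0.67453354]))
44.61443941074524 272.16312980278474 208.91560270571713 (array([ 0.3815798 , -1.01426524,  0.92815592]), array([ 0.18524192,  0.77252766, -0.60755687]))
```

View pics/s0.png

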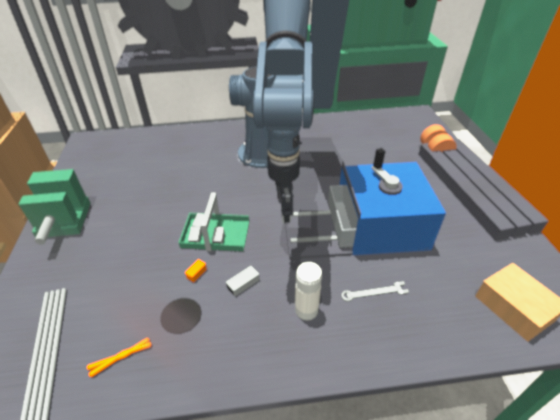

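View pics/d0.png

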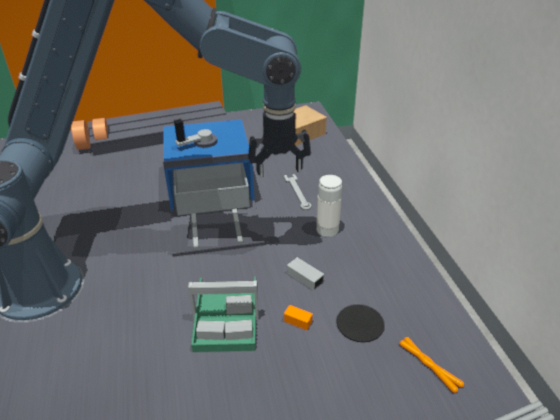

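Run:
```python
from h import *
crop('s0',170,180,270,300,4,'a'); crop('d0',180,265,335,355,2.58*1,'b'); crop('s0',320,140,450,260,3,'c'); crop('d0',150,110,270,250,2.57,'e')
I=[cv2.imread(f'pics/{n}.png') for n in 'abce']
C=np.zeros((600,800,3),np.uint8)
def put(im,x,y,w,h):
    k=min(w/im.shape[1],h/im.shape[0]); im=cv2.resize(im,None,fx=k,fy=k); print(k); C[y:y+im.shape[0],x:x+im.shape[1]]=im[:600-y,:800-x]
put(I[0],0,0,300,300);put(I[1],300,0,500,300);put(I[2],0,300,325,300);put(I[3],400,300,300,300)
cv2.imwrite('pics/m1.png',C)
```

```text
0.625
1.25
0.8333333333333334
0.8333333333333334
```

View pics/m1.png

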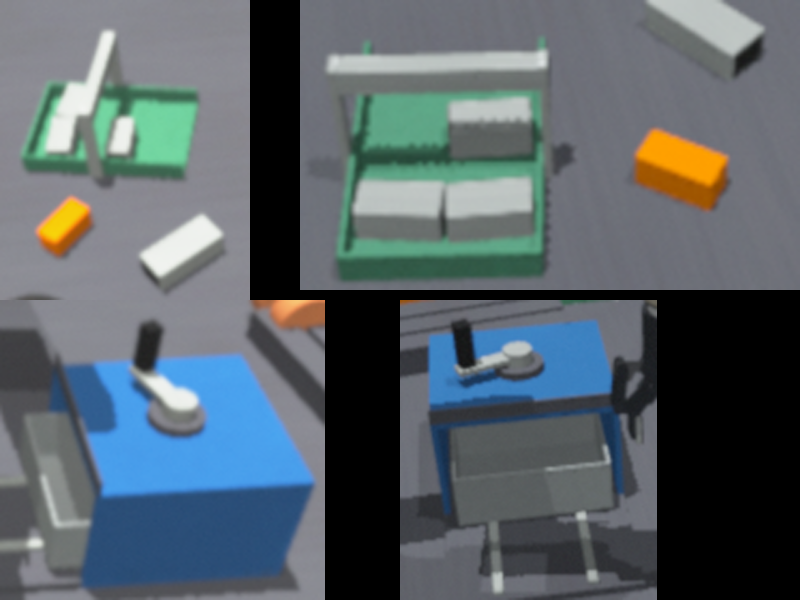

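Run:
```python
from h import *
s=ld('s0');d=ld('d0')
np.set_printoptions(precision=3,suppress=True)
A=lambda x,y:(170+x/2.5,180+y/2.5); B=lambda x,y:(180+(x-300)/3.225,265+y/3.225)
C=lambda x,y:(320+x/2.5,140+(y-300)/2.5); E=lambda x,y:(150+(x-400)/2.142,110+(y-300)/2.142)
def tri(p,q):
    o1,d1=ray(s,*p);o2,d2=ray(d,*q); M=np.array([d1,-d2]).T; k=np.linalg.lstsq(M,o2-o1,rcond=None)[0]
    a=o1+k[0]*d1;b=o2+k[1]*d2; return (a+b)/2,np.linalg.norm(a-b)
print('post top',tri(C(150,323),E(462,322))); print('hub',tri(C(181,397),E(518,349)))
for c in [(70,363),(97,488),(312,481),(241,357)]: print('roof s',px(s,*C(*c),.158))
for c in [(430,409),(612,391),(600,323),(430,335)]: print('roof d',px(d,*E(*c),.158))
for c in [(140,261),(205,216),(222,237),(156,281)]: print('off s',px(s,*A(*c),.03))
for c in [(648,0),(763,34),(737,49)]: print('off d',px(d,*B(*c),.03))
print('bar ends', [px(d,*B(*c),.114) for c in [(330,55),(549,52)]], px(s,*A(110,33),.114),px(s,*A(92,110),.114))
for c in [(25,165),(185,176)]: print('tray s z0',px(s,*A(*c),.0))
print(px(s,*A(198,92),.03),px(s,*A(50,85),.03))
for c in [(340,278),(543,274)]: print('tray d z0',px(d,*B(*c),.0))
for c in [(490,115),(400,192),(490,192)]: print('stub d ~z.034',px(d,*B(*c),.034))
for c in [(450,102),(530,100),(356,182),(443,182),(447,182),(532,180)]: print('stub top back corners d',px(d,*B(*c),.034))
fl=[210/np.tan(np.radians(float(x['vfov']))/2) for x in (s,d)];print(fl)
print('can',px(s,307,313,0),px(d,328,230,0))
```

```text
post top (array([0.408, 0.324, 0.252]), np.float64(0.0014779442408508559))
hub (array([0.479, 0.349, 0.19 ]), np.float64(0.004080269770721869))
roof s [0.347 0.253 0.158]
roof s [0.585 0.22  0.158]
roof s [0.609 0.464 0.158]
roof s [0.367 0.478 0.158]
roof d [0.35  0.269 0.158]
roof d [0.594 0.254 0.158]
roof d [0.614 0.453 0.158]
roof d [0.363 0.479 0.158]
off s [ 0.678 -0.171  0.03 ]
off s [ 0.624 -0.094  0.03 ]
off s [ 0.657 -0.077  0.03 ]
off s [ 0.708 -0.154  0.03 ]
off d [ 0.621 -0.1    0.03 ]
off d [ 0.697 -0.157  0.03 ]
off d [ 0.673 -0.168  0.03 ]
bar ends [array([ 0.372, -0.186,  0.114]), array([ 0.519, -0.219,  0.114])] [ 0.375 -0.192  0.114] [ 0.514 -0.214  0.114]
tray s z0 [ 0.484 -0.315  0.   ]
tray s z0 [ 0.531 -0.113  0.   ]
[ 0.412 -0.086  0.03 ] [ 0.37  -0.282  0.03 ]
tray d z0 [ 0.357 -0.284  0.   ]
tray d z0 [ 0.492 -0.313  0.   ]
stub d ~z.034 [ 0.479 -0.193  0.034]
stub d ~z.034 [ 0.406 -0.248  0.034]
stub d ~z.034 [ 0.466 -0.263  0.034]
stub top back corners d [ 0.452 -0.173  0.034]
stub top back corners d [ 0.51  -0.185  0.034]
stub top back corners d [ 0.377 -0.232  0.034]
stub top back corners d [ 0.436 -0.247  0.034]
stub top back corners d [ 0.439 -0.247  0.034]
stub top back corners d [ 0.496 -0.259  0.034]
[np.float64(382.5048725517227), np.float64(511.849186800531)]
can [0.781 0.041 0.   ] [0.774 0.042 0.   ]
```

```bash
python3 -m jog '[[[0,-7,0],0],[[0,-7,0],0],[[-32.4,-7,-21.6],1.2],[[-32.4,-7,-21.6],1.2],[[-32.4,-7,-21.6],1.2],[[-32.4,-7,-21.6],1.2],[[-32.4,-7,-21.6],1.2],[[-32.4,-7,-21.6],1.2],[[-32.4,-7,-21.6],1.2],[[-32.4,-7,-21.6],1.2],[[-32.4,-7,-21.6],1.2],[[-32.4,-7,-21.6],1.2],[[-32.4,-7,-21.6],1.2],[[-32.4,-7,-21.6],1.2],[[-32.4,-7,-21.6],1.2]]' 8.5 20
python3 - <<'E'
from h import *
st(); w=snap('wrist','w1'); o,d=ray(w,280,210); print(o,d)
print('post top exp',proj(w,[.408,.324,.25]),'axis roof',proj(w,[.478,.351,.19]))
E
```

```text
t: 1.4
tcp_pos: [0.4091, 0.3238, 0.3012]
tool_rot: [0.131, -0.695, 0.695, -0.131]
force: [-0.0, 0.1, 0.8]
finger_gap: 0.996
t 1.4 tcp [0.4091 0.3238 0.3012] q [ 0.46  0.31  1.6  -0.    1.24  1.65] F [-0.   0.1  0.8] gap 0.996
[[-0.931  0.     0.364]
 [-0.364 -0.001 -0.931]
 [ 0.    -1.     0.001]]
[0.48148117 0.35179448 0.44437563] [-0.30114117 -0.13066077 -0.94502262]
post top exp (np.float64(274.4196213937332), np.float64(227.24821229481384)) axis roof (np.float64(275.13505953216963), np.float64(96.73923598441672))
```

View pics/w1.png

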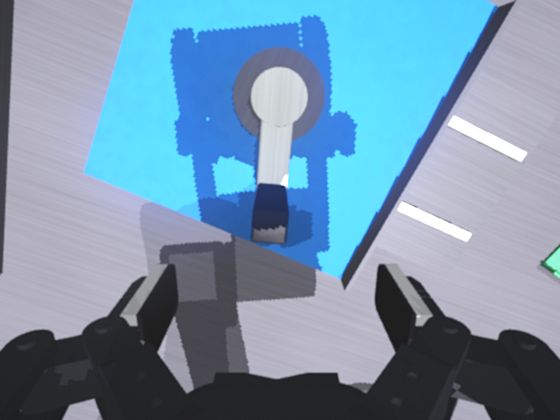

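Run:
```python
from h import *
w=ld('w1')
p=px(w,269.5,232,.25);a=px(w,279,97,.195);print(p,a,np.hypot(*(p-a)[:2]),np.arctan2(*(p-a)[[1,0]]))
print('roof',px(w,86,172,.158),px(w,342,281,.158),px(w,497,8,.158),px(w,137,0,.158))
for i in range(1,19):
    d=.12*i; print(f'[[{7.5*(np.cos(d)-1):.2f},0,{7.5*np.sin(d):.2f}],{-d:.2f}]',end=',')
```

```text
[0.40400229 0.32566267 0.25      ] [0.47888404 0.34845642 0.195     ] 0.07827407137808894 -2.8461072305525184
roof [0.3619286  0.47834562 0.158     ] [0.34565595 0.23172648 0.158     ] [0.59610717 0.22069374 0.158     ] [0.50400325 0.47039703 0.158     ]
[[-0.05,0,0.90],-0.12],[[-0.21,0,1.78],-0.24],[[-0.48,0,2.64],-0.36],[[-0.85,0,3.46],-0.48],[[-1.31,0,4.23],-0.60],[[-1.86,0,4.95],-0.72],[[-2.49,0,5.58],-0.84],[[-3.20,0,6.14],-0.96],[[-3.97,0,6.61],-1.08],[[-4.78,0,6.99],-1.20],[[-5.64,0,7.27],-1.32],[[-6.52,0,7.44],-1.44],[[-7.42,0,7.50],-1.56],[[-8.32,0,7.46],-1.68],[[-9.20,0,7.30],-1.80],[[-10.07,0,7.05],-1.92],[[-10.89,0,6.69],-2.04],[[-11.67,0,6.24],-2.16],
```

```bash
python3 -m jog '[[[0.2,0,-0.3],0.065],[[0.2,4,-0.3],0.065],[[0.2,7,-0.3],0.065],[[0.2,8.8,-0.3],0.065],[[0.2,8.8,-0.3],0.065]]' 
python3 -m jog '[[[0,0,0],0],[[0,0,0],0],[[0,0,0],0],[[0,0,0],0],[[0,0,0],0],[[0,0,0],0],[[0,0,0],0],[[0,0,0],0],[[0,0,0],0]]' 0 25
python3 -m jog '[[[-0.05,0,0.90],-0.12],[[-0.21,0,1.78],-0.24],[[-0.48,0,2.64],-0.36],[[-0.85,0,3.46],-0.48]]'
python3 -c "
from h import *
st()"
```

```text
t: 1.87
tcp_pos: [0.4045, 0.3233, 0.2094]
tool_rot: [0.11, -0.698, 0.7, -0.104]
force: [-0.6, -0.2, -0.9]
finger_gap: 0.991
t: 2.62
tcp_pos: [0.4066, 0.3265, 0.2145]
tool_rot: [-0.107, 0.699, -0.699, 0.108]
force: [-0.8, -0.1, 5.8]
finger_gap: 0.253
t: 2.95
tcp_pos: [0.4253, 0.2955, 0.2145]
tool_rot: [0.272, -0.653, 0.653, -0.273]
force: [1.0, -0.6, 5.4]
finger_gap: 0.256
t 2.95 tcp [0.4253 0.2955 0.2145] q [ 0.39  0.41  1.72 -0.    1.01  1.17] F [ 1.  -0.6  5.4] gap 0.256
[[-0.703  0.002  0.711]
 [-0.711  0.001 -0.703]
 [-0.002 -1.     0.001]]
```

```bash
python3 -m jog '[[[-0.05,0,0.90],-0.12],[[-0.21,0,1.78],-0.24],[[-0.48,0,2.64],-0.36],[[-0.85,0,3.46],-0.48],[[-1.31,0,4.23],-0.60],[[-1.86,0,4.95],-0.72],[[-2.49,0,5.58],-0.84],[[-3.20,0,6.14],-0.96],[[-3.97,0,6.61],-1.08],[[-4.78,0,6.99],-1.20],[[-5.64,0,7.27],-1.32],[[-6.52,0,7.44],-1.44],[[-7.42,0,7.50],-1.56],[[-8.32,0,7.46],-1.68],[[-9.20,0,7.30],-1.80],[[-10.07,0,7.05],-1.92],[[-10.89,0,6.69],-2.04],[[-11.67,0,6.24],-2.16]]'
python3 -m jog '[[[-0.05,0,0.90],-0.12],[[-0.21,0,1.78],-0.24],[[-0.48,0,2.64],-0.36],[[-0.85,0,3.46],-0.48],[[-1.31,0,4.23],-0.60],[[-1.86,0,4.95],-0.72],[[-2.49,0,5.58],-0.84],[[-3.20,0,6.14],-0.96],[[-3.97,0,6.61],-1.08],[[-4.78,0,6.99],-1.20],[[-5.64,0,7.27],-1.32],[[-6.52,0,7.44],-1.44],[[-6.52,0,7.44],-1.44]]'
python3 -c "
from h import *
st()"
```

```text
t: 4.45
tcp_pos: [0.5528, 0.3342, 0.2146]
tool_rot: [-0.704, 0.066, -0.068, 0.704]
force: [1.6, -0.0, 4.4]
finger_gap: 0.254
t: 5.53
tcp_pos: [0.5024, 0.4206, 0.2146]
tool_rot: [0.574, 0.415, -0.412, -0.573]
force: [3.3, -0.5, 3.9]
finger_gap: 0.252
t 5.53 tcp [0.5024 0.4206 0.2146] q [ 0.53  0.58  1.37 -0.    1.18 -2.29] F [ 3.3 -0.5  3.9] gap 0.252
[[ 0.316  0.004 -0.949]
 [ 0.949  0.001  0.316]
 [ 0.002 -1.    -0.004]]
```

```bash
python3 -m jog '[[[0,0,0],0],[[0,0,0],0],[[0,0,0],0],[[0,-4,0],0],[[0,-6,0],0],[[0,-6,0],1.571],[[0,-6,0],1.571],[[0,-6,0],1.571],[[0,-6,0],1.571],[[0,-6,0],1.571],[[0,-6,0],1.571],[[0,-6,0],1.571],[[0,-6,0],1.571],[[0,-6,0],1.571],[[0,-6,0],1.571],[[0,-6,0],1.571],[[0,-6,0],1.571],[[0,-6,0],1.571],[[0,-3,0],1.571],[[0,0,0],1.571]]' 6 25
python3 -m jog '[[[0,0,0],0],[[0,0,0],0],[[0,0,0],0],[[0,0,0],0],[[0,0,0],0],[[0,0,0],0],[[0,0,0],0]]' 0 25
python3 - <<'E'
from h import *
st()
for i in range(1,16):
    d=.12*i; print(f'[[{-7.5*np.sin(d):.2f},0,{7.5*(np.cos(d)-1):.2f}],{-d:.2f}]',end=',')
E
```

```text
t: 7.2
tcp_pos: [0.5032, 0.4204, 0.2145]
tool_rot: [-0.696, 0.114, -0.117, 0.699]
force: [-0.4, -0.1, -1.0]
finger_gap: 0.701
t: 7.78
tcp_pos: [0.5026, 0.42, 0.2145]
tool_rot: [-0.697, 0.114, -0.116, 0.698]
force: [2.4, -0.4, 0.4]
finger_gap: 0.257
t 7.78 tcp [0.5026 0.42   0.2145] q [ 0.53  0.59  1.37 -0.    1.18 -0.72] F [ 2.4 -0.4  0.4] gap 0.257
[[ 0.947  0.003  0.321]
 [-0.321  0.001  0.947]
 [ 0.002 -1.     0.002]]
[[-0.90,0,-0.05],-0.12],[[-1.78,0,-0.21],-0.24],[[-2.64,0,-0.48],-0.36],[[-3.46,0,-0.85],-0.48],[[-4.23,0,-1.31],-0.60],[[-4.95,0,-1.86],-0.72],[[-5.58,0,-2.49],-0.84],[[-6.14,0,-3.20],-0.96],[[-6.61,0,-3.97],-1.08],[[-6.99,0,-4.78],-1.20],[[-7.27,0,-5.64],-1.32],[[-7.44,0,-6.52],-1.44],[[-7.50,0,-7.42],-1.56],[[-7.46,0,-8.32],-1.68],[[-7.30,0,-9.20],-1.80],
```

```bash
python3 -m jog '[[[-0.90,0,-0.05],-0.12],[[-1.78,0,-0.21],-0.24],[[-2.64,0,-0.48],-0.36],[[-3.46,0,-0.85],-0.48],[[-4.23,0,-1.31],-0.60],[[-4.95,0,-1.86],-0.72],[[-5.58,0,-2.49],-0.84],[[-6.14,0,-3.20],-0.96],[[-6.61,0,-3.97],-1.08],[[-6.99,0,-4.78],-1.20],[[-7.27,0,-5.64],-1.32],[[-7.44,0,-6.52],-1.44],[[-7.50,0,-7.42],-1.56],[[-7.46,0,-8.32],-1.68],[[-7.30,0,-9.20],-1.80],[[-7.30,0,-9.20],-1.80],[[-7.30,0,-9.20],-1.80],[[-7.30,0,-9.20],-1.80]]'
python3 - <<'E'
from h import *
st(); s=manip.sense()['tcp_pos']; v=np.array(s)[:2]-[.479,.349]; print(np.hypot(*v),np.arctan2(v[1],v[0])+.055+2*np.pi)
snap('scene','s1')
E
```

```text
t: 9.28
tcp_pos: [0.4041, 0.3566, 0.2144]
tool_rot: [0.525, 0.475, -0.473, -0.524]
force: [2.9, -1.0, 4.1]
finger_gap: 0.256
t 9.28 tcp [0.4041 0.3566 0.2144] q [ 0.52  0.43  1.67 -0.    1.04 -2.53] F [ 2.9 -1.   4.1] gap 0.256
[[ 0.1    0.002 -0.995]
 [ 0.995  0.001  0.1  ]
 [ 0.001 -1.    -0.002]]
0.0753288348171966 9.378177430219417
```

View pics/s1.png

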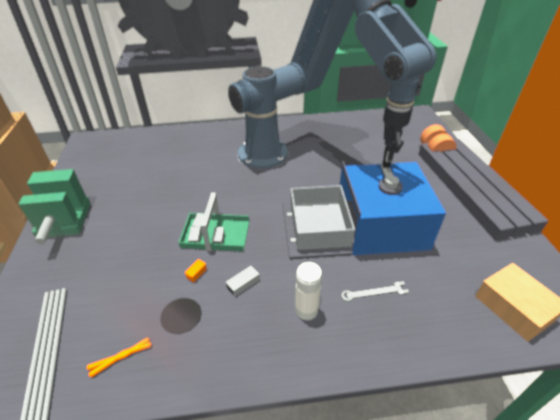

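```bash
python3 -m jog '[[[0,0,0],0],[[0,0,0],0],[[0,-4,0],0],[[0,-8,0],0],[[-45.2,-8,-31],2.41],[[-45.2,-8,-31],2.41],[[-45.2,-8,-31],2.41],[[-45.2,-8,-31],2.41],[[-45.2,-8,-31],2.41],[[-45.2,-8,-31],2.41],[[-45.2,-8,-31],2.41],[[-45.2,-8,-31],2.41],[[-45.2,-8,-31],2.41],[[-45.2,-8,-31],2.41],[[-45.2,-8,-31],2.41],[[-45.2,-8,-31],2.41],[[-45.2,-8,-31],2.41],[[-45.2,-8,-31],2.41],[[-45.2,-8,-31],2.41],[[-45.2,-8,-31],2.41]]' 7 25
python3 -m jog '[[[0,0,0],0.18],[[0,0,0],0.18],[[0,0,0],0.18],[[0,0,0],0.18]]'
python3 - <<'E'
from h import *
st(); s=ld('s1')
snap('wrist','w2'); snap('scene','s2')
crop('w2',0,0,560,420,1,'w2')
for c in [(291,188),(347,187),(356,246),(294,250)]: print('rim',px(s,*c,.093))
for D in (125,210,295): 
  for x in (-.105,.105): print(D,x,proj(s,[.479+x*.9985-.055*D/1e3,.349-x*.055-D/1e3*.9985,.093]))
E
```

```text
t: 11.0
tcp_pos: [0.6672, -0.1247, 0.2917]
tool_rot: [-0.682, 0.188, -0.186, 0.682]
force: [-0.4, -0.8, -0.1]
finger_gap: 0.82
t: 11.33
tcp_pos: [0.6671, -0.1234, 0.2926]
tool_rot: [-0.664, 0.245, -0.244, 0.664]
force: [-0.1, -0.8, -0.1]
finger_gap: 0.82
t 11.33 tcp [ 0.6671 -0.1234  0.2926] q [-0.35  0.55  1.21  0.    1.38 -1.21] F [-0.1 -0.8 -0.1] gap 0.82
[[ 0.761 -0.002  0.648]
 [-0.648  0.001  0.761]
 [-0.002 -1.    -0.   ]]
rim [0.35871682 0.06218057 0.093     ]
rim [0.38045757 0.2479994  0.093     ]
rim [0.64225391 0.20454645 0.093     ]
rim [0.63280907 0.02810464 0.093     ]
125 -0.105 (np.float64(340.7396104290507), np.float64(185.04235279929065))
125 0.105 (np.float64(354.46669701687813), np.float64(229.3045855687159))
210 -0.105 (np.float64(315.6274510164519), np.float64(186.47079341920787))
210 0.105 (np.float64(326.0030560525693), np.float64(231.05744392472826))
295 -0.105 (np.float64(290.3835331510874), np.float64(187.90672877993393))
295 0.105 (np.float64(297.36983814140746), np.float64(232.82074523034956))
```

View pics/w2.png

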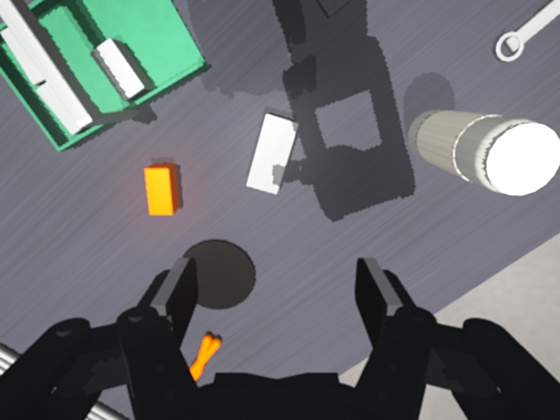

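Run:
```python
from h import *
w=ld('w2'); c=np.array([px(w,u,v,.03)[:2] for u,v in [(266,113),(298,123),(277,194),(247,187)]]); m=c.mean(0)
print(c,m); e=(c[2]+c[3]-c[0]-c[1])/2; print(np.linalg.norm(e),np.linalg.norm((c[1]+c[2]-c[0]-c[3])/2),np.arctan2(e[1],e[0]))
s=manip.sense(); T=R.from_quat(s['tool_rot']).as_matrix(); print(T.T@(np.r_[m,.005]-s['tcp_pos'])*100)
```

```text
[[ 0.61858069 -0.09702624]
 [ 0.65098783 -0.07622982]
 [ 0.70040216 -0.15000422]
 [ 0.66985165 -0.17213552]] [ 0.65995558 -0.12384895]
0.0898664013458367 0.038100048522942 -0.9761759430971457
[-0.50982481 28.79487305 -0.49666076]
```

```bash
python3 -m jog '[[[-0.5,4,-0.5],0.12],[[-0.5,8,-0.5],0.24],[[-0.5,12,-0.5],0.27],[[-0.5,16,-0.5],0.27],[[-0.5,20,-0.5],0.27],[[-0.5,24,-0.5],0.27],[[-0.5,27,-0.5],0.27],[[-0.5,28.5,-0.5],0.27],[[-0.5,28.5,-0.5],0.27]]'
python3 -m jog '[[[0,0,0],0],[[0,0,0],0],[[0,0,0],0],[[0,0,0],0],[[0,0,0],0],[[0,0,0],0],[[0,0,0],0]]' 0 50
python3 -m jog '[[[0,-4,0],0],[[0,-8,0],0],[[0,-12,0],0],[[0,-16,0],0],[[0,-20,0],0],[[0,-20,0],0]]'
python3 - <<'E'
from h import *
st(); s=manip.sense(); T=R.from_quat(s['tool_rot']).as_matrix()
D=.225; print(T.T@(np.array([.479-.055*D,.349-D*.9985,.2])-s['tcp_pos'])*100)
E
```

```text
t: 12.18
tcp_pos: [0.6576, -0.1234, 0.0041]
tool_rot: [0.625, -0.335, 0.329, -0.624]
force: [-0.6, 0.1, 0.4]
finger_gap: 0.819
t: 12.77
tcp_pos: [0.6626, -0.1253, 0.0113]
tool_rot: [-0.624, 0.33, -0.334, 0.625]
force: [1.1, 0.1, 6.4]
finger_gap: 0.454
t: 13.27
tcp_pos: [0.6656, -0.1261, 0.2192]
tool_rot: [-0.623, 0.325, -0.338, 0.625]
force: [1.2, -0.8, 0.4]
finger_gap: 0.456
t 13.27 tcp [ 0.6656 -0.1261  0.2192] q [-0.35  0.6   1.32  0.    1.2  -0.95] F [ 1.2 -0.8  0.4] gap 0.456
[[ 0.56   0.018  0.828]
 [-0.828 -0.006  0.56 ]
 [ 0.015 -1.     0.011]]
[-31.91957233   1.39276179  -2.48101512]
```

```bash
python3 -m jog '[[[-31.9,0,-2.5],-0.92],[[-31.9,0,-2.5],-0.92],[[-31.9,0,-2.5],-0.92],[[-31.9,0,-2.5],-0.92],[[-31.9,0,-2.5],-0.92],[[-31.9,0,-2.5],-0.92],[[-31.9,0,-2.5],-0.92],[[-31.9,0,-2.5],-0.92],[[-31.9,0,-2.5],-0.92],[[-31.9,0,-2.5],-0.92],[[-31.9,0,-2.5],-0.92],[[-31.9,0,-2.5],-0.92]]'
python3 -m jog '[[[0,4,0],0],[[0,8,0],0],[[0,12,0],0],[[0,15,0],0],[[0,17,0],0],[[0,18,0],0],[[0,18,0],0]]'
python3 -c "
from h import *
st()"
```

```text
t: 14.27
tcp_pos: [0.4625, 0.1252, 0.2087]
tool_rot: [0.707, -0.02, 0.021, -0.707]
force: [0.1, -0.1, -0.6]
finger_gap: 0.459
t: 14.85
tcp_pos: [0.4619, 0.1245, 0.0289]
tool_rot: [0.707, -0.021, 0.021, -0.707]
force: [-3.1, -1.8, 7.8]
finger_gap: 0.453
t 14.85 tcp [0.4619 0.1245 0.0289] q [ 0.03  0.7   1.94 -0.    0.5  -1.48] F [-3.1 -1.8  7.8] gap 0.453
[[ 0.998 -0.     0.059]
 [-0.059 -0.     0.998]
 [-0.    -1.    -0.   ]]
```

```bash
python3 -m jog '[[[0,-0.2,0],0],[[0,-0.2,0],0],[[0,-0.2,0],0],[[0,-4,0],0],[[0,-8,0],0],[[0,-12,0],0],[[0,-16,0],0],[[0,-20,0],0],[[0.3,-22,-32.7],0.16],[[0.3,-22,-32.7],0.16],[[0.3,-22,-32.7],0.16],[[0.3,-22,-32.7],0.16],[[0.3,-22,-32.7],0.16],[[0.3,-22,-32.7],0.16],[[0.3,-22,-32.7],0.16],[[0.3,-22,-32.7],0.16],[[0.3,-22,-32.7],0.16],[[0.3,-22,-32.7],0.16]]' 6 50
python3 - <<'E'
from h import *
st(); snap('wrist','w3'); s=snap('scene','s3'); w=ld('w3')
print([proj(w,p) for p in([.445,-.2025,.114],)])
f=np.vstack([cv2.resize(cv2.imread('pics/w3.png'),(560,420)),cv2.resize(cv2.imread('pics/s3.png')[170:300,170:370],(277,180))if 0 else cv2.copyMakeBorder(cv2.resize(cv2.imread('pics/s3.png')[170:270,170:370],(360,180)),0,0,0,200,0)])
cv2.imwrite('pics/m3.png',f)
E
```

```text
t: 16.35
tcp_pos: [0.4456, -0.2033, 0.2483]
tool_rot: [0.703, -0.078, 0.078, -0.703]
force: [-0.4, -0.1, -0.3]
finger_gap: 0.702
t 16.35 tcp [ 0.4456 -0.2033  0.2483] q [-0.66  0.32  1.74  0.    1.07 -2.01] F [-0.4 -0.1 -0.3] gap 0.702
[[ 0.976  0.001  0.22 ]
 [-0.22  -0.     0.976]
 [ 0.001 -1.    -0.   ]]
[(np.float64(276.95723911951075), np.float64(187.4113689579764))]
```

View pics/m3.png

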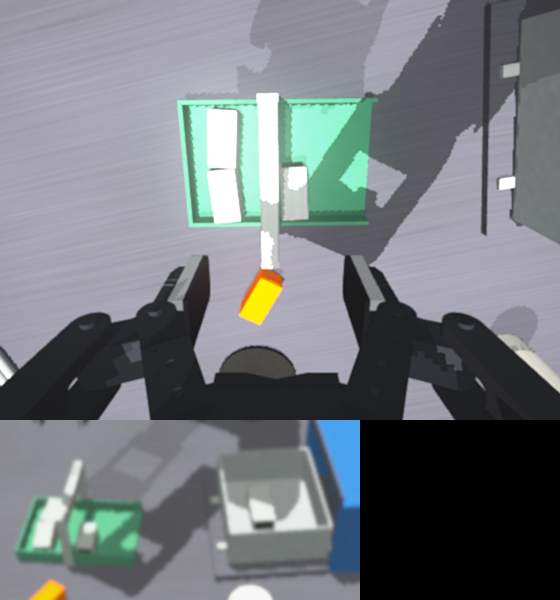

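Run:
```python
from h import *
w=ld('w3'); a=px(w,268,94,.114);b=px(w,270,268,.114); m=(a+b)/2; print(a,b,m,np.linalg.norm(a-b))
s=manip.sense(); T=R.from_quat(s['tool_rot']).as_matrix(); print(T.T@(np.r_[m[:2],.083]-s['tcp_pos'])*100, T.T@(b-a))
print('tray corners',[px(w,*c,.03)[:2] for c in [(180,101),(376,100),(190,226)]], px(w,368,222,.004))
```

```text
[ 0.37072275 -0.1929134   0.114     ] [ 0.51726257 -0.22513763  0.114     ] [ 0.44399266 -0.20902552  0.114     ] 0.1500410672065605
[ 0.1004828  16.4919798  -0.89854972] [ 0.15004086 -0.00019371  0.0001603 ]
tray corners [array([ 0.35819237, -0.28291842]), array([ 0.40064808, -0.08991261]), array([ 0.49038294, -0.31294928])] [ 0.54132656 -0.11114313  0.004     ]
```

```bash
python3 -m jog '[[[0.1,0,-0.9],0],[[0.1,4,-0.9],0],[[0.1,8,-0.9],0],[[0.1,12,-0.9],0],[[0.1,15,-0.9],0],[[0.1,16.3,-0.9],0],[[0.1,16.3,-0.9],0]]'
python3 -m jog '[[[0,0,0],0],[[0,0,0],0],[[0,0,0],0],[[0,0,0],0],[[0,0,0],0],[[0,0,0],0],[[0,0,0],0],[[0,0,0],0],[[0,0,0],0]]' 0 60
python3 -m jog '[[[0,-1,0],0],[[0,-2.5,0],0],[[0,-5,0],0],[[0,-8,0],0],[[0,-11,0],0],[[0,-14,0],0],[[0,-17,0],0],[[0,-20,0],0],[[0,-22,0],0],[[0,-22,0],0]]'
python3 - <<'E'
from h import *
st(); s=manip.sense(); T=R.from_quat(s['tool_rot']).as_matrix()
for D in (.185,): print(T.T@(np.array([.479-.055*D,.349-D*.9985,.3])-s['tcp_pos'])*100)
E
```

```text
t: 17.03
tcp_pos: [0.4429, -0.2074, 0.0823]
tool_rot: [-0.702, 0.078, -0.073, 0.704]
force: [0.3, -0.2, 1.1]
finger_gap: 0.703
t: 17.78
tcp_pos: [0.4457, -0.2103, 0.087]
tool_rot: [0.703, -0.075, 0.078, -0.702]
force: [0.6, 1.6, 6.6]
finger_gap: 0.176
t: 18.62
tcp_pos: [0.446, -0.2109, 0.3098]
tool_rot: [0.705, -0.074, 0.079, -0.701]
force: [1.4, -0.8, -5.8]
finger_gap: 0.176
t 18.62 tcp [ 0.446  -0.2109  0.3098] q [-0.67  0.25  1.66 -0.    1.22 -2.02] F [ 1.4 -0.8 -5.8] gap 0.176
[[ 0.977  0.007  0.215]
 [-0.215 -0.006  0.977]
 [ 0.008 -1.    -0.004]]
[-5.84905792  0.77777927 37.13202884]
```

```bash
python3 -m jog '[[[-0.1,0,0.4],0.02],[[-0.2,0,1.2],0.06],[[-0.4,0,2.4],0.12],[[-0.6,0,4],0.2],[[-0.9,0,6],0.3],[[-1.3,0,8.2],0.4],[[-1.7,0,10.6],0.5],[[-2,0,13],0.6],[[-2.4,0,15.4],0.7],[[-2.8,0,17.8],0.8],[[-3.2,0,20.2],0.9],[[-3.5,0,22.6],1.0],[[-3.9,0,25],1.1],[[-4.3,0,27.4],1.2],[[-4.6,0,29.6],1.3],[[-4.9,0,31.6],1.4],[[-5.2,0,33.4],1.5],[[-5.5,0,35],1.6],[[-5.7,0,36.2],1.7],[[-5.8,0,37.1],1.8]]' - 60
python3 -m jog '[[[0,0,0],0.1],[[0,0,0],0.2],[[0,0,0],0.3],[[0,0,0],0.4],[[0,0,0],0.5],[[0,0,0],0.6],[[0,0,0],0.7],[[0,0,0],0.8],[[0,0,0],0.9],[[0,0,0],1.0],[[0,0,0],1.08],[[0,0,0],1.14],[[0,0,0],1.17],[[0,0,0],1.18],[[0,0,0],1.18]]'
python3 - <<'E'
from h import *
st(); s=manip.sense(); T=R.from_quat(s['tool_rot']).as_matrix();p=np.array(s['tcp_pos'])
d=p[:2]-[.479,.349]; print('D',-d@[-.055,-.9985]*-1,'x',d@[.9985,-.055],'psi',np.arctan2(T[1,2],T[0,2]))
snap('side','d4'); snap('scene','s4')
cv2.imwrite('pics/m4.png',np.hstack([cv2.resize(cv2.imread('pics/d4.png')[80:300,100:300],(400,440)),cv2.resize(cv2.imread('pics/s4.png')[120:300,240:400],(391,440))]))
E
```

```text
t: 20.28
tcp_pos: [0.4656, 0.1659, 0.303]
tool_rot: [-0.378, 0.6, -0.598, 0.374]
force: [-0.0, -0.5, -5.6]
finger_gap: 0.176
t: 21.53
tcp_pos: [0.4663, 0.1647, 0.3036]
tool_rot: [-0.018, -0.707, 0.707, 0.021]
force: [-0.5, 0.3, -6.2]
finger_gap: 0.177
t 21.53 tcp [0.4663 0.1647 0.3036] q [ 0.11  0.27  1.65 -0.    1.23  1.74] F [-0.5  0.3 -6.2] gap 0.177
[[-0.998 -0.004 -0.055]
 [ 0.055 -0.001 -0.998]
 [ 0.004 -1.     0.001]]
D 0.18473311027276404 x -0.002499585872155416 psi -1.6257144082064692
```

View pics/m4.png

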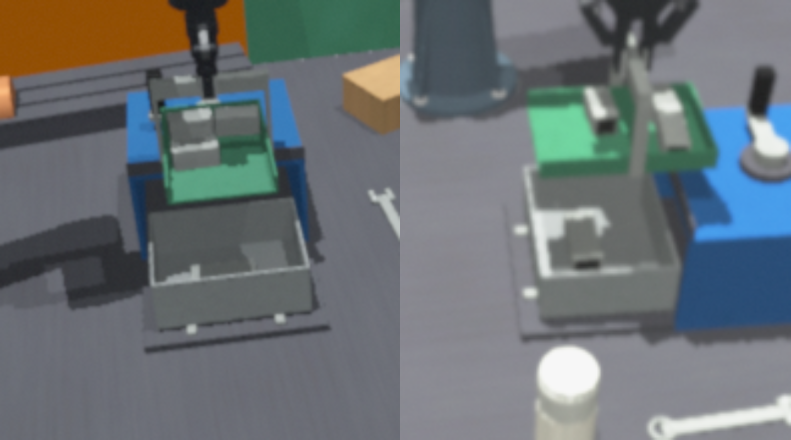

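```bash
python3 -m jog '[[[0,0.5,0],0],[[0,1.5,0],0],[[0,2.7,0],0],[[0,3.9,0],0],[[0,4.8,0],0],[[0,5.3,0],0],[[0,5.5,0],0],[[0,5.5,0],0],[[0,5.5,0],0]]' - 40
python3 -m jog '[[[0,0.2,0],0],[[0,0.4,0],0],[[0,0.6,0],0],[[0,0.8,0],0],[[0,1.0,0],0],[[0,1.2,0],0],[[0,1.2,0],0]]' - 20
python3 - <<'E'
from h import *
st(); snap('scene','s5')
cv2.imwrite('pics/m5.png',cv2.resize(cv2.imread('pics/s5.png')[120:300,240:400],(391,440)))
E
```

```text
t: 22.38
tcp_pos: [0.4683, 0.1651, 0.2507]
tool_rot: [0.02, 0.707, -0.707, -0.019]
force: [-1.5, -0.2, -5.5]
finger_gap: 0.174
t: 22.97
tcp_pos: [0.469, 0.1637, 0.2437]
tool_rot: [-0.021, -0.706, 0.708, 0.018]
force: [-9.5, -8.4, 26.9]
finger_gap: 0.176
t 22.97 tcp [0.469  0.1637 0.2437] q [ 0.11  0.34  1.74 -0.    1.06  1.74] F [-9.5 -8.4 26.9] gap 0.176
[[-0.999  0.005 -0.054]
 [ 0.054 -0.002 -0.999]
 [-0.005 -1.     0.002]]
```

View pics/m5.png

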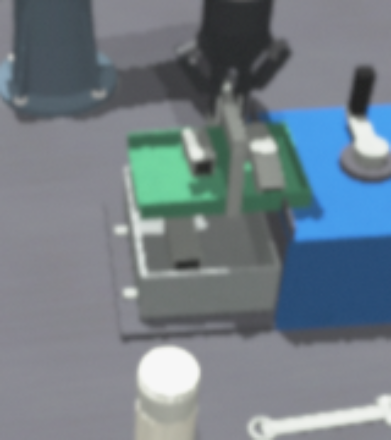

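```bash
python3 -m jog '[[[0,-0.6,0],0],[[0,-1.2,0],0],[[0,-1.5,0],0],[[0,-1.5,-0.5],0],[[0,-1.5,-1.0],0],[[0,-1.5,-1.4],0],[[0,-1.5,-1.4],0],[[0,-1.1,-1.4],0],[[0,-1.1,-1.4],0]]' - 40
python3 -c "
from h import *
st()"
python3 -m jog '[[[0,0,0],0],[[0,0.2,0.3],0],[[0,0.4,0.6],0],[[0,0.7,0.9],0],[[0,0.9,1.0],0],[[0,0.9,1.0],0]]' 1.9 40
python3 - <<'E'
from h import *
st(); snap('scene','s6')
cv2.imwrite('pics/m6.png',cv2.resize(cv2.imread('pics/s6.png')[120:300,240:400],(391,440)))
E
```

```text
t: 23.77
tcp_pos: [0.468, 0.179, 0.2482]
tool_rot: [-0.019, -0.707, 0.707, 0.02]
force: [-0.3, -0.5, -5.9]
finger_gap: 0.172
t 23.77 tcp [0.468  0.179  0.2482] q [ 0.14  0.34  1.72 -0.    1.09  1.77] F [-0.3 -0.5 -5.9] gap 0.172
[[-0.999 -0.002 -0.055]
 [ 0.055 -0.001 -0.999]
 [ 0.002 -1.     0.001]]
t: 24.27
tcp_pos: [0.4688, 0.168, 0.2406]
tool_rot: [-0.02, -0.707, 0.707, 0.019]
force: [-0.0, -4.1, 3.2]
finger_gap: 0.223
t 24.27 tcp [0.4688 0.168  0.2406] q [ 0.12  0.34  1.73 -0.    1.06  1.75] F [-0.  -4.1  3.2] gap 0.223
[[-0.998  0.002 -0.056]
 [ 0.056 -0.001 -0.998]
 [-0.002 -1.     0.001]]
```

View pics/m6.png

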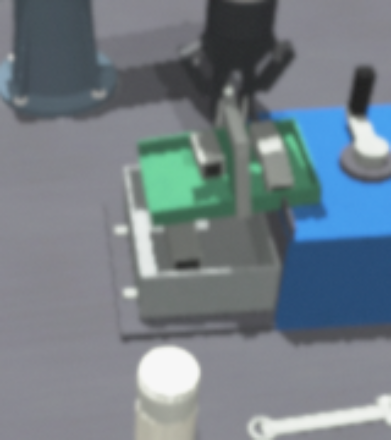

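```bash
python3 -m jog '[[[0,0,0],0],[[0,0.2,0.3],0],[[0,0.4,0.6],0],[[0,0.7,0.8],0],[[0,0.7,0.8],0]]' 2.2 40
python3 -m jog '[[[0,0,0],0],[[0,0.2,0.2],0],[[0,0.5,0.4],0],[[0,0.8,0.6],0],[[0,0.8,0.6],0]]' 2.5 40
python3 -m jog '[[[0,0,0],0],[[0,0.2,0.2],0],[[0,0.5,0.4],0],[[0,0.7,0.6],0],[[0,0.7,0.6],0],[[0,0.7,0.6],0]]' 2.7 40
python3 - <<'E'
from h import *
st(); snap('scene','s7'); snap('side','d7')
cv2.imwrite('pics/m7.png',np.hstack([cv2.resize(cv2.imread('pics/d7.png')[80:300,100:300],(400,440)),cv2.resize(cv2.imread('pics/s7.png')[120:300,240:400],(391,440))]))
E
```

```text
t: 24.73
tcp_pos: [0.4678, 0.1601, 0.233]
tool_rot: [-0.02, -0.706, 0.707, 0.019]
force: [0.5, -4.3, 2.2]
finger_gap: 0.259
t: 25.15
tcp_pos: [0.4674, 0.1531, 0.2253]
tool_rot: [-0.019, -0.706, 0.708, 0.019]
force: [-0.4, -7.8, 6.2]
finger_gap: 0.297
t: 25.65
tcp_pos: [0.4671, 0.1473, 0.2185]
tool_rot: [-0.019, -0.706, 0.708, 0.019]
force: [0.7, -8.0, 4.7]
finger_gap: 0.315
t 25.65 tcp [0.4671 0.1473 0.2185] q [ 0.08  0.37  1.78 -0.    1.    1.71] F [ 0.7 -8.   4.7] gap 0.315
[[-0.999  0.    -0.054]
 [ 0.054 -0.003 -0.999]
 [-0.    -1.     0.003]]
```

View pics/m7.png

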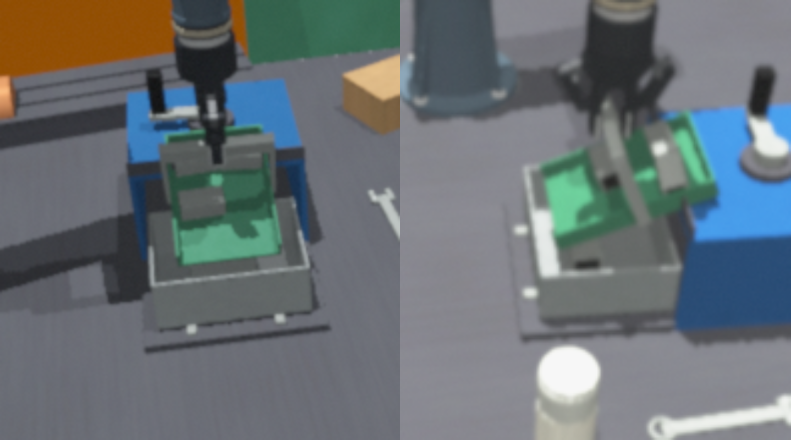

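```bash
python3 -m jog '[[[0,0,0],0],[[0,0.3,0.2],0],[[0,0.6,0.4],0],[[0,0.8,0.5],0],[[0,0.8,0.5],0],[[0,0.8,0.5],0],[[0,0.8,0.5],0],[[0,0.8,0.5],0],[[0,0.8,0.5],0],[[0,0.8,0.5],0]]' 2.9 40
python3 - <<'E'
from h import *
st(); snap('scene','s8'); snap('side','d8')
cv2.imwrite('pics/m8.png',np.hstack([cv2.resize(cv2.imread('pics/d8.png')[80:300,100:300],(400,440)),cv2.resize(cv2.imread('pics/s8.png')[120:300,240:400],(391,440))]))
E
```

```text
t: 26.58
tcp_pos: [0.4666, 0.1419, 0.2104]
tool_rot: [-0.019, -0.705, 0.708, 0.019]
force: [0.0, -8.2, 0.5]
finger_gap: 0.345
t 26.58 tcp [0.4666 0.1419 0.2104] q [ 0.07  0.37  1.79 -0.    0.98  1.7 ] F [ 0.  -8.2  0.5] gap 0.345
[[-0.999 -0.    -0.054]
 [ 0.054 -0.004 -0.999]
 [ 0.    -1.     0.004]]
```

View pics/m8.png

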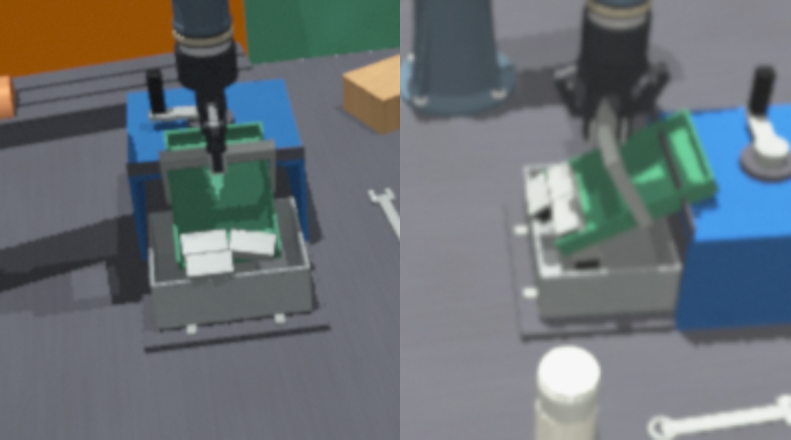

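```bash
python3 -m jog '[[[0,-0.2,-0.4],0],[[0,-0.5,-0.8],0],[[0,-0.8,-1.2],0],[[0,-1.1,-1.6],0],[[0,-1.3,-2.0],0],[[0,-1.5,-2.4],0],[[0,-1.5,-2.4],0],[[0,-1.5,-2.4],0],[[0,-1.5,-2.4],0],[[0,-1.5,-2.4],0]]' 2.9 40
python3 - <<'E'
from h import *
st(); snap('scene','s9'); snap('side','d9')
cv2.imwrite('pics/m9.png',np.hstack([cv2.resize(cv2.imread('pics/d9.png')[80:300,100:300],(400,440)),cv2.resize(cv2.imread('pics/s9.png')[120:300,240:400],(391,440))]))
E
```

```text
t: 27.52
tcp_pos: [0.468, 0.1664, 0.2257]
tool_rot: [-0.019, -0.706, 0.708, 0.019]
force: [-1.4, -9.1, 6.1]
finger_gap: 0.339
t 27.52 tcp [0.468  0.1664 0.2257] q [ 0.12  0.36  1.75 -0.    1.02  1.75] F [-1.4 -9.1  6.1] gap 0.339
[[-0.999  0.    -0.054]
 [ 0.054 -0.003 -0.999]
 [-0.    -1.     0.003]]
```

View pics/m9.png

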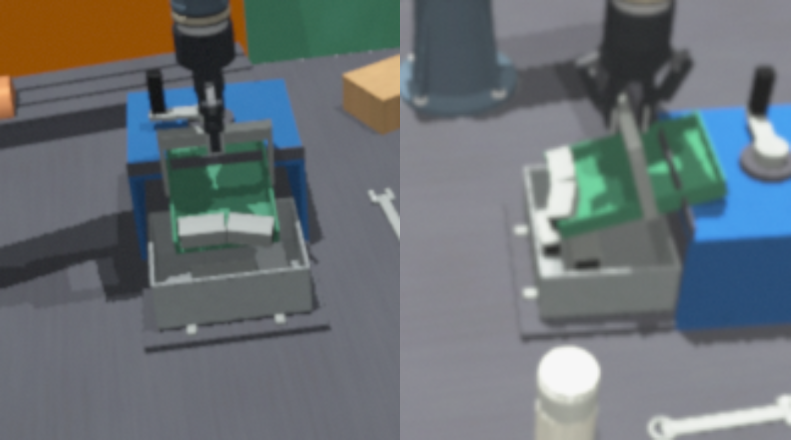

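```bash
python3 -m jog '[[[0,0.4,0.3],0],[[0,0.8,0.6],0],[[0,1.0,0.9],0],[[0,1.1,1.2],0],[[0,1.1,1.2],0],[[0,1.1,1.2],0],[[0,1.1,1.2],0],[[0,1.1,1.2],0],[[0,1.1,0.7],0],[[0,1.1,0.2],0],[[0,1.1,0.2],0],[[0,1.1,0.2],0]]' 2.95 40
python3 - <<'E'
from h import *
st(); snap('scene','s10'); snap('side','d10')
cv2.imwrite('pics/m10.png',np.hstack([cv2.resize(cv2.imread('pics/d10.png')[80:300,100:300],(400,440)),cv2.resize(cv2.imread('pics/s10.png')[120:300,240:400],(391,440))]))
E
```

```text
t: 28.62
tcp_pos: [0.468, 0.1659, 0.2144]
tool_rot: [-0.019, -0.707, 0.707, 0.019]
force: [1.3, -5.2, 2.1]
finger_gap: 0.344
t 28.62 tcp [0.468  0.1659 0.2144] q [ 0.12  0.38  1.77 -0.    0.99  1.74] F [ 1.3 -5.2  2.1] gap 0.344
[[-0.999  0.    -0.054]
 [ 0.054 -0.001 -0.999]
 [-0.    -1.     0.001]]
```

View pics/m10.png

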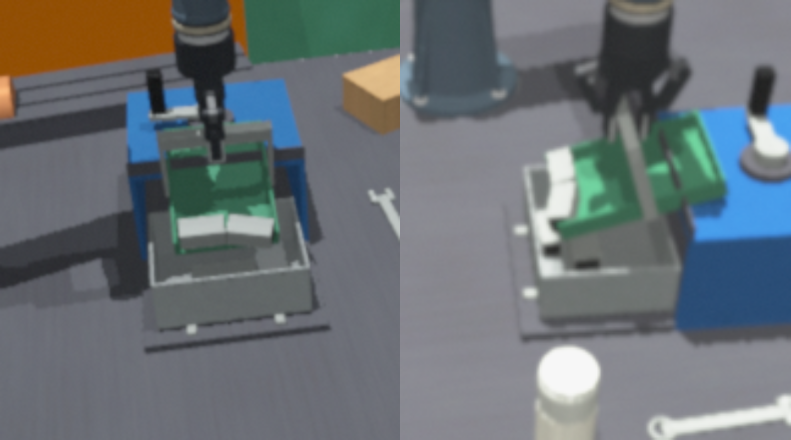

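```bash
python3 -m jog '[[[0,0.1,0.5],0],[[0,0.2,1.0],0],[[0,0.4,1.5],0],[[0,0.5,2.0],0],[[0,0.5,2.4],0],[[0,0.5,2.7],0],[[0,0.5,2.7],0],[[0,0.5,2.7],0],[[0,0.5,2.7],0],[[0,0.5,2.7],0],[[0,0.5,2.7],0]]' 3.0 40
python3 - <<'E'
from h import *
st(); snap('scene','s11'); snap('side','d11')
cv2.imwrite('pics/m11.png',np.hstack([cv2.resize(cv2.imread('pics/d11.png')[80:300,100:300],(400,440)),cv2.resize(cv2.imread('pics/s11.png')[120:300,240:400],(391,440))]))
E
```

```text
t: 29.63
tcp_pos: [0.4664, 0.1388, 0.2095]
tool_rot: [-0.019, -0.707, 0.707, 0.019]
force: [-0.8, -5.3, 1.5]
finger_gap: 0.353
t 29.63 tcp [0.4664 0.1388 0.2095] q [ 0.06  0.37  1.8  -0.    0.97  1.69] F [-0.8 -5.3  1.5] gap 0.353
[[-0.999  0.    -0.055]
 [ 0.055 -0.001 -0.999]
 [-0.    -1.     0.001]]
```

View pics/m11.png

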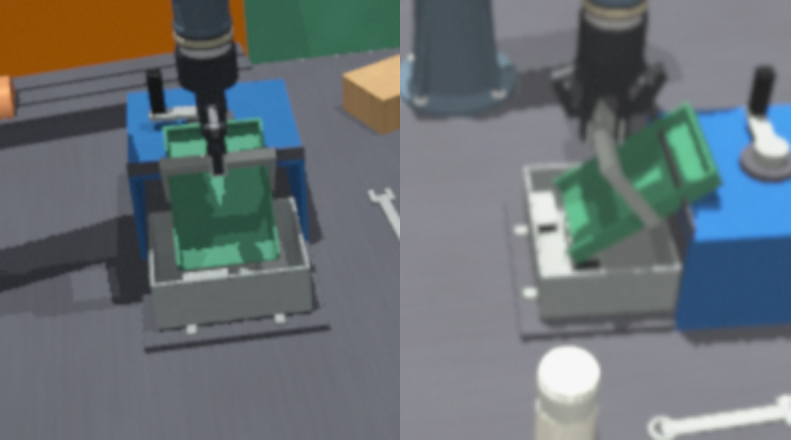

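```bash
python3 -m jog '[[[0,-0.3,-0.5],0],[[0,-0.6,-1.0],0],[[0,-0.9,-1.5],0],[[0,-1.2,-2.0],0],[[0,-1.4,-2.4],0],[[0,-1.4,-2.4],0]]' 3.0 40
python3 -m jog '[[[0,0,0],0],[[0,-0.2,0],0],[[0,-0.4,-0.3],0],[[0,-0.7,-0.5],0],[[0,-0.7,-0.5],0]]' 2.4 60
python3 -m jog '[[[0,0,0],0],[[0,-0.2,0],0],[[0,-0.4,-0.3],0],[[0,-0.7,-0.5],0],[[0,-0.7,-0.5],0]]' 2.0 60
python3 -m jog '[[[0,0,0],0],[[0,0,0],0],[[0,-0.2,0],0],[[0,-0.4,0],0],[[0,-0.6,0],0],[[0,-0.6,0],0],[[0,-0.6,0],0]]' 0 80
python3 -c "
from h import *
st()"
```

```text
t: 30.23
tcp_pos: [0.4691, 0.1635, 0.2246]
tool_rot: [0.021, 0.707, -0.706, -0.018]
force: [0.3, -3.5, 2.5]
finger_gap: 0.354
t: 30.65
tcp_pos: [0.4678, 0.1688, 0.2304]
tool_rot: [0.019, 0.707, -0.707, -0.02]
force: [-0.8, -0.0, -0.6]
finger_gap: 0.282
t: 31.07
tcp_pos: [0.4684, 0.1734, 0.2378]
tool_rot: [0.02, 0.707, -0.707, -0.019]
force: [-1.0, -0.8, -0.7]
finger_gap: 0.237
t: 31.65
tcp_pos: [0.4682, 0.1726, 0.2434]
tool_rot: [-0.019, -0.707, 0.707, 0.019]
force: [-0.8, -1.3, 2.9]
finger_gap: 0.175
t 31.65 tcp [0.4682 0.1726 0.2434] q [ 0.13  0.34  1.73 -0.    1.07  1.76] F [-0.8 -1.3  2.9] gap 0.175
[[-0.998 -0.    -0.055]
 [ 0.055 -0.001 -0.998]
 [ 0.    -1.     0.001]]
```

```bash
python3 -m jog '[[[0,-1,0],0],[[0,-2.5,0],0],[[0,-4.5,0],0],[[0,-6.5,0],0],[[0,-8,0],0],[[0,-8,0],0],[[0,-8,0],0]]'
python3 -m jog '[[[0,0,0.5],0],[[0,0,2],0],[[0,0,4.5],0],[[0,0,8],0],[[0,0,12],0],[[0,0,16],0],[[0,0,20],0],[[0,0,24],0],[[0,0,28],0],[[0,0,32],0],[[1,0,35],0],[[1.5,0,36.5],0],[[1.5,0,37],0],[[1.5,0,37],0]]'
python3 - <<'E'
from h import *
st(); snap('side','d12'); snap('scene','s12')
cv2.imwrite('pics/m12.png',np.hstack([cv2.resize(cv2.imread('pics/d12.png')[60:380,120:340],(300,436)),cv2.resize(cv2.imread('pics/s12.png')[130:290,150:400],(490,314))[:436] if 0 else cv2.copyMakeBorder(cv2.resize(cv2.imread('pics/s12.png')[130:290,150:400],(490,314)),0,122,0,0,0)]))
E
```

```text
t: 32.23
tcp_pos: [0.4679, 0.1727, 0.3227]
tool_rot: [-0.019, -0.707, 0.707, 0.02]
force: [-0.2, 0.1, -4.7]
finger_gap: 0.171
t: 33.4
tcp_pos: [0.4318, -0.1966, 0.3217]
tool_rot: [0.02, 0.707, -0.706, -0.022]
force: [0.1, 1.3, -3.3]
finger_gap: 0.173
t 33.4 tcp [ 0.4318 -0.1966  0.3217] q [-0.66  0.22  1.67 -0.    1.26  0.97] F [ 0.1  1.3 -3.3] gap 0.173
[[-0.998 -0.003 -0.058]
 [ 0.058  0.002 -0.998]
 [ 0.003 -1.    -0.002]]
```

```bash
python3 -m jog '[[[0,2,0],0],[[0,5,0],0],[[0,9,0],0],[[0,13,0],0],[[0,16.5,0],0],[[0,19,0],0],[[0,20.5,0],0],[[0,21.3,0],0],[[0,21.5,0],0],[[0,21.5,0],0],[[0,21.5,0],0]]'
for i in 1 2 3; do python3 -m jog '[[[0,0.2,0],0],[[0,0.4,0],0],[[0,0.4,0],0]]' | egrep 'tcp|force'; done
```

```text
t: 34.42
tcp_pos: [0.4339, -0.1957, 0.1093]
tool_rot: [-0.02, -0.706, 0.707, 0.019]
force: [0.3, -0.1, -3.0]
finger_gap: 0.174
tcp_pos: [0.4332, -0.1958, 0.1048]
force: [-0.4, -0.7, -3.5]
tcp_pos: [0.4327, -0.1956, 0.1001]
force: [0.4, 0.6, -3.2]
tcp_pos: [0.4326, -0.1955, 0.0959]
force: [-0.6, -0.2, -4.1]
```

```bash
for i in 1 2 3 4; do python3 -m jog '[[[0,0.15,0],0],[[0,0.3,0],0],[[0,0.3,0],0]]' | egrep 'tcp|force'; done
```

```text
tcp_pos: [0.4327, -0.1956, 0.093]
force: [-0.8, -0.3, -4.0]
tcp_pos: [0.4328, -0.1956, 0.09]
force: [-0.6, 0.5, -3.8]
tcp_pos: [0.4331, -0.1957, 0.0876]
force: [-0.6, 1.2, 2.4]
tcp_pos: [0.4332, -0.1956, 0.087]
force: [-4.4, 5.9, 24.0]
```

```bash
python3 -m jog '[[[0,-0.5,0],0],[[0,-0.5,0],0],[[0,-0.5,0],0],[[0,-0.5,0],0],[[0,-4,0],0],[[0,-8,0],0],[[0,-12,0],0],[[0,-16,0],0],[[0,-20,0],0],[[0,-24,0],0],[[4,-27,-30],-1.6],[[4,-27,-30],-1.6],[[4,-27,-30],-1.6],[[4,-27,-30],-1.6],[[4,-27,-30],-1.6],[[4,-27,-30],-1.6],[[4,-27,-30],-1.6],[[4,-27,-30],-1.6],[[4,-27,-30],-1.6],[[4,-27,-30],-1.6]]' 5 60
python3 -m jog '[[[0,0,0],-0.1],[[0,0,0],-0.2],[[0,0,0],-0.3],[[0,0,0],-0.3]]'
python3 - <<'E'
from h import *
st(); w=snap('wrist','w13'); snap('side','d13'); snap('scene','s13')
print([proj(w,[.4675+i*.1,.139+j*.085,.093]) for i in(-1,1) for j in(-1,1)])
a=cv2.resize(cv2.imread('pics/w13.png'),(520,390)); b=cv2.resize(cv2.imread('pics/d13.png')[150:390,150:340],(280,353)); c=cv2.resize(cv2.imread('pics/s13.png')[160:290,170:400],(371,210))
C=np.zeros((600,800,3),np.uint8);C[:390,:520]=a;C[:353,520:]=b;C[390:,:371]=c;cv2.imwrite('pics/m13.png',C)
E
```

```text
t: 37.83
tcp_pos: [0.409, 0.1075, 0.3538]
tool_rot: [-0.401, 0.583, -0.583, 0.4]
force: [0.1, 0.6, -0.1]
finger_gap: 0.588
t: 38.17
tcp_pos: [0.4093, 0.1061, 0.3536]
tool_rot: [-0.481, 0.519, -0.518, 0.481]
force: [0.2, -0.5, -0.2]
finger_gap: 0.583
t 38.17 tcp [0.4093 0.1061 0.3536] q [-0.01  0.1   1.73 -0.    1.32  0.06] F [ 0.2 -0.5 -0.2] gap 0.583
[[-0.074 -0.002  0.997]
 [-0.997 -0.    -0.074]
 [ 0.    -1.    -0.002]]
[(np.float64(245.38432239660455), np.float64(203.9311412007046)), (np.float64(229.56264510261798), np.float64(55.478529983786615)), (np.float64(408.3601799526155), np.float64(192.42344589595976)), (np.float64(415.06508352414994), np.float64(40.52543672122772))]
```

View pics/m13.png

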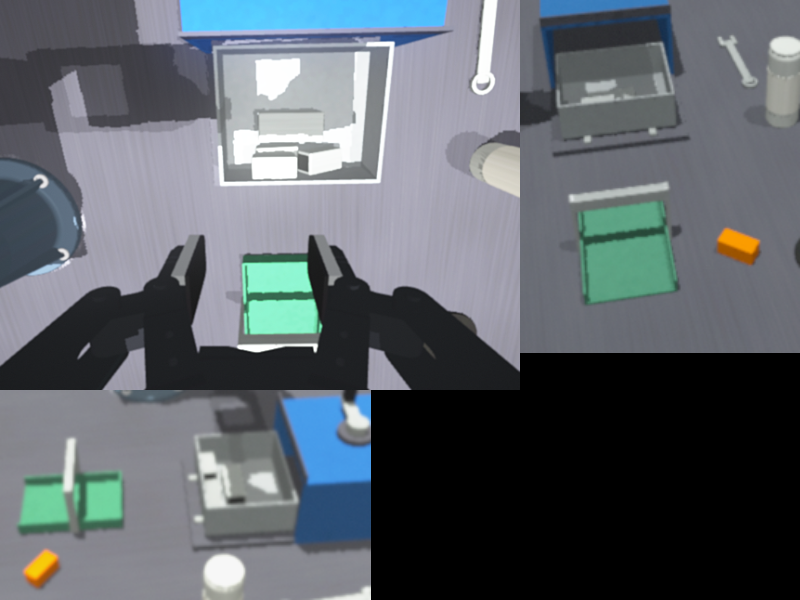

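```bash
python3 -m jog '[[[-5,2,-2.4],-0.12],[[-9,4,-2.4],-0.24],[[-13,5.4,-2.4],-0.36],[[-17,5.4,-2.4],-0.48],[[-21,5.4,-2.4],-0.6],[[-24.9,5.4,-2.4],-0.72],[[-24.9,5.4,-2.4],-0.84],[[-24.9,5.4,-2.4],-0.96],[[-24.9,5.4,-2.4],-1.08],[[-24.9,5.4,-2.4],-1.2],[[-24.9,5.4,-2.4],-1.32],[[-24.9,5.4,-2.4],-1.44],[[-24.9,5.4,-2.4],-1.56],[[-24.9,5.4,-2.4],-1.68],[[-24.9,5.4,-2.4],-1.8],[[-24.9,5.4,-2.4],-1.92],[[-24.9,5.4,-2.4],-2.04],[[-24.9,5.4,-2.4],-2.16],[[-24.9,5.4,-2.4],-2.28],[[-24.9,5.4,-2.4],-2.4]]' 6 25
python3 -m jog '[[[0,0,0],-0.12],[[0,0,0],-0.24],[[0,0,0],-0.36],[[0,0,0],-0.48],[[0,0,0],-0.6],[[0,0,0],-0.71],[[0,0,0],-0.71],[[0,0,0],-0.71]]'
python3 - <<'E'
from h import *
st(); s=manip.sense(); T=R.from_quat(s['tool_rot']).as_matrix(); print(T.T@(np.array([.4041,.3566,.2144])-s['tcp_pos'])*100)
for i in range(1,21):
    d=.12*i; print(f'[[{7.5*np.sin(d):.2f},0,{7.5*(np.cos(d)-1):.2f}],{d:.2f}]',end=',')
print()
for i in range(1,21):
    d=.12*i; print(f'[[{7.5*(np.cos(d)-1):.2f},0,{-7.5*np.sin(d):.2f}],{d:.2f}]',end=',')
E
```

```text
t: 39.98
tcp_pos: [0.4045, 0.3561, 0.3]
tool_rot: [0.657, 0.261, -0.262, -0.657]
force: [0.3, 0.3, -0.1]
finger_gap: 0.703
t: 40.65
tcp_pos: [0.4045, 0.3561, 0.3001]
tool_rot: [-0.527, -0.471, 0.471, 0.527]
force: [-0.7, 0.5, -0.2]
finger_gap: 0.7
t 40.65 tcp [0.4045 0.3561 0.3001] q [ 0.51  0.33  1.56 -0.    1.25 -2.52] F [-0.7  0.5 -0.2] gap 0.7
[[ 0.111 -0.    -0.994]
 [ 0.994 -0.     0.111]
 [-0.    -1.     0.   ]]
[0.04270261 8.56904567 0.0454472 ]
[[0.90,0,-0.05],0.12],[[1.78,0,-0.21],0.24],[[2.64,0,-0.48],0.36],[[3.46,0,-0.85],0.48],[[4.23,0,-1.31],0.60],[[4.95,0,-1.86],0.72],[[5.58,0,-2.49],0.84],[[6.14,0,-3.20],0.96],[[6.61,0,-3.97],1.08],[[6.99,0,-4.78],1.20],[[7.27,0,-5.64],1.32],[[7.44,0,-6.52],1.44],[[7.50,0,-7.42],1.56],[[7.46,0,-8.32],1.68],[[7.30,0,-9.20],1.80],[[7.05,0,-10.07],1.92],[[6.69,0,-10.89],2.04],[[6.24,0,-11.67],2.16],[[5.69,0,-12.38],2.28],[[5.07,0,-13.03],2.40],
[[-0.05,0,-0.90],0.12],[[-0.21,0,-1.78],0.24],[[-0.48,0,-2.64],0.36],[[-0.85,0,-3.46],0.48],[[-1.31,0,-4.23],0.60],[[-1.86,0,-4.95],0.72],[[-2.49,0,-5.58],0.84],[[-3.20,0,-6.14],0.96],[[-3.97,0,-6.61],1.08],[[-4.78,0,-6.99],1.20],[[-5.64,0,-7.27],1.32],[[-6.52,0,-7.44],1.44],[[-7.42,0,-7.50],1.56],[[-8.32,0,-7.46],1.68],[[-9.20,0,-7.30],1.80],[[-10.07,0,-7.05],1.92],[[-10.89,0,-6.69],2.04],[[-11.67,0,-6.24],2.16],[[-12.38,0,-5.69],2.28],[[-13.03,0,-5.07],2.40],
```

```bash
python3 -m jog '[[[0,3,0],0],[[0,6,0],0],[[0,8.5,0],0],[[0,8.5,0],0]]'
python3 -m jog '[[[0,0,0],0],[[0,0,0],0],[[0,0,0],0],[[0,0,0],0],[[0,0,0],0],[[0,0,0],0],[[0,0,0],0]]' 0 25
python3 -m jog '[[[0.90,0,-0.05],0.12],[[1.78,0,-0.21],0.24],[[2.64,0,-0.48],0.36],[[3.46,0,-0.85],0.48],[[4.23,0,-1.31],0.60],[[4.95,0,-1.86],0.72],[[5.58,0,-2.49],0.84],[[6.14,0,-3.20],0.96],[[6.61,0,-3.97],1.08],[[6.99,0,-4.78],1.20],[[7.27,0,-5.64],1.32],[[7.44,0,-6.52],1.44],[[7.50,0,-7.42],1.56],[[7.46,0,-8.32],1.68],[[7.30,0,-9.20],1.80],[[7.05,0,-10.07],1.92],[[6.69,0,-10.89],2.04],[[6.24,0,-11.67],2.16],[[5.69,0,-12.38],2.28],[[5.07,0,-13.03],2.40]]'
python3 -c "
from h import *
st()"
```

```text
t: 40.98
tcp_pos: [0.4013, 0.3543, 0.2107]
tool_rot: [-0.526, -0.468, 0.475, 0.528]
force: [-0.2, -0.4, 0.2]
finger_gap: 0.701
t: 41.57
tcp_pos: [0.4042, 0.3572, 0.2173]
tool_rot: [-0.526, -0.473, 0.472, 0.527]
force: [-3.8, 1.5, 6.6]
finger_gap: 0.256
t: 43.23
tcp_pos: [0.5396, 0.3927, 0.2173]
tool_rot: [-0.63, 0.321, -0.321, 0.63]
force: [-4.1, -1.2, 6.0]
finger_gap: 0.25
t 43.23 tcp [0.5396 0.3927 0.2173] q [ 0.46  0.6   1.33  0.    1.21 -0.17] F [-4.1 -1.2  6. ] gap 0.25
[[ 0.588  0.001  0.809]
 [-0.809  0.001  0.588]
 [ 0.    -1.     0.001]]
```

Smooth; second 2.4 rad, then regrip by −3π/2.

```bash
python3 -m jog '[[[0.90,0,-0.05],0.12],[[1.78,0,-0.21],0.24],[[2.64,0,-0.48],0.36],[[3.46,0,-0.85],0.48],[[4.23,0,-1.31],0.60],[[4.95,0,-1.86],0.72],[[5.58,0,-2.49],0.84],[[6.14,0,-3.20],0.96],[[6.61,0,-3.97],1.08],[[6.99,0,-4.78],1.20],[[7.27,0,-5.64],1.32],[[7.44,0,-6.52],1.44],[[7.50,0,-7.42],1.56],[[7.46,0,-8.32],1.68],[[7.30,0,-9.20],1.80],[[7.05,0,-10.07],1.92],[[6.69,0,-10.89],2.04],[[6.24,0,-11.67],2.16],[[5.69,0,-12.38],2.28],[[5.07,0,-13.03],2.40]]'
python3 -m jog '[[[0,0,0],0],[[0,0,0],0],[[0,0,0],0],[[0,-4,0],0],[[0,-6.5,0],0],[[0,-6.5,0],-0.12],[[0,-6.5,0],-0.24],[[0,-6.5,0],-0.36],[[0,-6.5,0],-0.48],[[0,-6.5,0],-0.6],[[0,-6.5,0],-0.72],[[0,-6.5,0],-0.84],[[0,-6.5,0],-0.96],[[0,-6.5,0],-1.08],[[0,-6.5,0],-1.2],[[0,-6.5,0],-1.32],[[0,-6.5,0],-1.44],[[0,-6.5,0],-1.56],[[0,-6.5,0],-1.68],[[0,-6.5,0],-1.8]]' 6 25
python3 -m jog '[[[0,0,0],-0.12],[[0,0,0],-0.24],[[0,0,0],-0.36],[[0,0,0],-0.48],[[0,0,0],-0.6],[[0,0,0],-0.72],[[0,0,0],-0.84],[[0,0,0],-0.96],[[0,0,0],-1.08],[[0,0,0],-1.2],[[0,0,0],-1.32],[[0,0,0],-1.44],[[0,0,0],-1.56],[[0,0,0],-1.68],[[0,0,0],-1.8],[[0,0,0],-1.92],[[0,0,0],-2.04],[[0,0,0],-2.16],[[0,0,0],-2.28],[[0,0,0],-2.4]]'
python3 -m jog '[[[0,0,0],-0.12],[[0,0,0],-0.24],[[0,0,0],-0.36],[[0,0,0],-0.48],[[0,0,0],-0.51],[[0,0,0],-0.51],[[0,3,0],-0.51],[[0,6.2,0],-0.51],[[0,6.2,0],-0.51]]'
python3 -m jog '[[[0,0,0],0],[[0,0,0],0],[[0,0,0],0],[[0,0,0],0],[[0,0,0],0],[[0,0,0],0],[[0,0,0],0]]' 0 25
python3 - <<'E'
from h import *
st(); s=manip.sense()['tcp_pos']; v=np.array(s)[:2]-[.479,.349]; print(np.hypot(*v),np.arctan2(v[1],v[0])+.055+2*np.pi)
E
```

```text
t: 44.9
tcp_pos: [0.4641, 0.2752, 0.2172]
tool_rot: [0.071, 0.704, -0.703, -0.07]
force: [-3.0, 5.0, 5.1]
finger_gap: 0.252
t: 46.57
tcp_pos: [0.4657, 0.2743, 0.2803]
tool_rot: [-0.51, 0.489, -0.49, 0.51]
force: [0.3, -0.8, 0.1]
finger_gap: 0.701
t: 48.23
tcp_pos: [0.4657, 0.2743, 0.2803]
tool_rot: [0.642, 0.298, -0.298, -0.641]
force: [0.4, 0.1, -0.8]
finger_gap: 0.7
t: 48.98
tcp_pos: [0.4615, 0.273, 0.2134]
tool_rot: [-0.546, -0.444, 0.452, 0.548]
force: [-1.4, -0.8, 0.1]
finger_gap: 0.703
t: 49.57
tcp_pos: [0.4652, 0.275, 0.2201]
tool_rot: [0.547, 0.449, -0.447, -0.546]
force: [-2.1, 0.5, 6.9]
finger_gap: 0.26
t 49.57 tcp [0.4652 0.275  0.2201] q [ 0.33  0.43  1.66  0.    1.05 -2.62] F [-2.1  0.5  6.9] gap 0.26
[[ 0.196  0.003 -0.981]
 [ 0.981  0.001  0.196]
 [ 0.002 -1.    -0.002]]
0.07528608890709035 4.582785204940281
```

```bash
python3 -m jog '[[[0.05,0,0.90],0.12],[[0.21,0,1.78],0.24],[[0.48,0,2.64],0.36],[[0.85,0,3.46],0.48],[[1.31,0,4.23],0.60],[[1.86,0,4.95],0.72],[[2.49,0,5.58],0.84],[[3.20,0,6.14],0.96],[[3.97,0,6.61],1.08],[[4.78,0,6.99],1.20],[[5.64,0,7.27],1.32],[[6.52,0,7.44],1.44],[[7.42,0,7.50],1.56],[[8.32,0,7.46],1.68],[[9.20,0,7.30],1.80],[[10.07,0,7.05],1.92],[[10.89,0,6.69],2.04],[[11.67,0,6.24],2.16],[[12.38,0,5.69],2.28]]'
python3 -m jog '[[[0.05,0,0.90],0.12],[[0.21,0,1.78],0.24],[[0.48,0,2.64],0.36],[[0.85,0,3.46],0.48],[[1.31,0,4.23],0.60],[[1.86,0,4.95],0.72],[[2.49,0,5.58],0.84],[[3.20,0,6.14],0.96],[[3.97,0,6.61],1.08],[[4.78,0,6.99],1.20],[[5.64,0,7.27],1.32],[[6.52,0,7.44],1.44],[[7.42,0,7.50],1.56],[[8.32,0,7.46],1.68],[[9.20,0,7.30],1.80],[[10.07,0,7.05],1.92],[[10.89,0,6.69],2.04],[[11.67,0,6.24],2.16],[[12.0,0,6.0],2.21],[[12.0,0,6.0],2.21]]'
python3 - <<'E'
from h import *
st(); s=manip.sense()['tcp_pos']; v=np.array(s)[:2]-[.479,.349]; print(np.hypot(*v),np.arctan2(v[1],v[0])+.055)
E
```

```text
t: 51.15
tcp_pos: [0.4323, 0.4079, 0.2202]
tool_rot: [-0.634, 0.312, -0.311, 0.635]
force: [-2.9, -1.3, 7.5]
finger_gap: 0.256
t: 52.82
tcp_pos: [0.554, 0.3504, 0.2202]
tool_rot: [-0.007, 0.708, -0.706, 0.008]
force: [-3.3, 2.5, 6.2]
finger_gap: 0.25
t 52.82 tcp [0.554  0.3504 0.2202] q [0.39 0.58 1.36 0.   1.2  1.94] F [-3.3  2.5  6.2] gap 0.25
[[-1.     0.001  0.021]
 [-0.021  0.003 -1.   ]
 [-0.001 -1.    -0.003]]
0.07499023558276584 0.07306173212208872
```

```bash
python3 -m jog '[[[0,0,0],0],[[0,0,0],0],[[0,0,0],0],[[0,-3,0],0],[[0,-6,0],0],[[0,-10,0],0],[[0,-14,0],0],[[-5,-16,10],0],[[-10,-16,20],0],[[-10,-16,25],0],[[-10,-16,25],0],[[-10,-16,25],0],[[-10,-16,25],0],[[-10,-16,25],0]]' 6 25
python3 - <<'E'
from h import *
st(); s=snap('scene','s14'); d=snap('side','d14')
for n,c in(('s14',s),('d14',d)):
    f=ld(n)['f'].astype(int); u,v=proj(c,[.5538,.3500,.232]); print(n,u,v)
    u,v=int(u),int(v); m=f[v-25:v+26,u-25:u+26].max(2)<45; yy,xx=np.nonzero(m); print('dark n',m.sum(),'centroid',xx.mean()+u-25,yy.mean()+v-25)
# side view: grey bin pixels along housing mouth / over the base plate, before vs now; tray green bbox
for n in('d13','d14'):
    f=ld(n)['f'].astype(int); c=ld(n); g=(f[...,1]>f[...,0]+25)&(f[...,1]>f[...,2]+10); g[:255]=0; yy,xx=np.nonzero(g); print(n,'green',g.sum(),xx.min(),xx.max(),yy.min(),yy.max())
    for D in (.28,.24,.20,.16,.14): 
        u,v=proj(c,[.479-.055*D,.349-D,.06]); print(D,f[int(v),int(u)],end=' ')
    print()
for n in('s0','s14'):
    f=ld(n)['f'].astype(int); print(n,[f[y,x].tolist() for x,y in[(307,285),(375,292),(180,316)]])
E
```

```text
t: 53.98
tcp_pos: [0.6623, 0.0969, 0.378]
tool_rot: [0.007, -0.706, 0.708, -0.008]
force: [0.4, 0.6, 0.8]
finger_gap: 0.702
t 53.98 tcp [0.6623 0.0969 0.378 ] q [-0.02  0.48  1.11 -0.    1.55  1.53] F [0.4 0.6 0.8] gap 0.702
[[-1.     0.001  0.021]
 [-0.021 -0.003 -1.   ]
 [-0.001 -1.     0.003]]
s14 404.5454035201834 183.6051104628293
dark n 93 centroid 402.89247311827955 188.55913978494624
d14 228.43130856977578 116.36858301075738
dark n 116 centroid 228.30172413793105 120.62068965517241
d13 green 3909 189 256 286 356
0.28 [ 96 101 103] 0.24 [121 126 125] 0.2 [177 184 185] 0.16 [86 91 92] 0.14 [86 90 91] 
d14 green 3907 189 256 286 356
0.28 [88 90 98] 0.24 [53 55 59] 0.2 [48 47 53] 0.16 [44 45 50] 0.14 [84 89 89] 
s0 [[179, 182, 172], [237, 240, 236], [100, 93, 93]]
s14 [[184, 186, 175], [239, 241, 238], [101, 93, 94]]
```

```bash
python3 -c "
from station import workorder
print(workorder.sign_off())"
```

```text
the job is handed in; nothing more can be done
None
```

The job is handed in at about 54 s of robot time: bin cranked fully out, everything loaded, tray set back down, bin cranked home. The sign-off gave no verdict.

**What I did**
- **Out:** I cranked the bin out in two grips, to about 9.38 rad.
- **Offcut:** only one was on the bench, and it went into the bin.
- **Stubs:** there were three on the tray. The moves could not tilt the tool. So I rested the tray's back on the housing roof edge and loosened the grip on the handle step by step while lowering it. That tipped the tray nose-down to an estimated 35–40° over the bin. The stubs jammed at the nose once; I drew the tray back, tipped it again, and they all went in.
- **Home:** I set the empty tray flat on the bench and cranked the bin back in two grips.

**Last checks**
- **Crank:** it stands at about 0.07 rad, with perhaps 0.05 rad of uncertainty. The handle was found where expected in two cameras, and the ground in front of the housing is clear.
- **Tray:** empty when lifted (about 3.3 N against 5.9 N loaded), which matches three stubs gone. It has not moved since I set it down.
- **Bystanders:** spot pixels on the can, spanner and disc match the first picture, and the gripper is open and clear of everything.
- **Weaker point:** the last view into the bin clearly showed the offcut and two stubs. The third was not clearly separate. I inferred it is in the bin because the tray was empty and nothing lay outside. I had no pictures left for a closer look.

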